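Seat an offcut in the jig and throw the toggle clamp

ROBOT

A 6-joint arm with a two-finger parallel gripper is mounted at the origin on a cart in front of the work surface, level with it; the furniture and walls round the work are solid. World frame = base frame: x ahead of the robot, y to its left, z up, the work surface at z = 0. Lengths are in m, angles in rad, forces in N, time in s.
With the tool pointing down it reaches from about 0.225 to 0.875 m from the base axis. Payload 3.4 kg.
Tool frame: the origin (TCP) lies at the very end of the fingers, on their centre line; the grasp point (between the pads) lies 19 mm behind it; z points along the fingers, y is the direction in which the jaws open and shut (so a half turn about z gives the same grasp; the last joint's range is limited). The gripper opens to 85 mm and grips with 20 to 120 N. Pads are 22 mm wide; open, the fingers measure 114 mm over their backs; the gripper's body (76 mm by 85 mm) begins 54 mm behind the grasp point. The pads swing forward as they close: fully open they stand 13 mm farther back than shut.
Start: joints at [1.175, 0.276, 1.505, -0, 1.361, -0.121], TCP at [0.156, 0.553, 0.231] pointing down, gripper open.
Joint ranges: [-2.89, 2.89], [-0.75, 2.08], [0.22, 2.7], [-1.18, 4.32], [0.11, 2.71], [-2.7, 2.7]. Speed limits (rad/s): [2.57, 2.57, 3.14, 3.14, 3.14, 3.14].

INTERFACE

Orientations are given as a unit quaternion [w, x, y, z].
In Python, from rig import get_state, get_image, calibration, sign_off gives the robot as it stands. The module is installed in compiled form; this text tells all that it offers.
- The arm moves only by the tool drive_tool, never from a script. Its argument "targets" is one flat list of numbers, 7 for each row, row after row: the turn, a rotation vector about the tool's x, y, z in degrees, then the shift along the tool's x, y, z in mm, then the opening, from 0 (shut) to 1 (fully open). In form: [wx, wy, wz, tx, ty, tz, fingers, wx, wy, wz, tx, ty, tz, fingers, ...]. A call has 1 to 12 rows; each row shifts and turns the commanded pose from where the row before left it, along the tool's axes as they then stand; what a row does not reach is not made up. A row lasts 1/8 s, in which the tool goes at most 62.5 mm and 10.7 degrees, less where a joint would pass 70% of its speed; a pose out of reach is approached as far as the arm can. A call is refused whole if a number of a shift passes 62.5 or a number of a turn 10.7, either way. A call with a gripper value outside its range is refused whole. The fingers move at their own pace and stop on an object; "grip_force" is the grip in N (left out, the last holds). Time passes only in rows, so rows that do not move let the fingers close. It gives the time, the measured TCP pose, the force and the opening at its end, in the units of the state.
- get_state(): the state, without advancing time (a new reading comes with each control period).
- get_image(name): name is "scene" or "side" or "wrist"; returns the picture (400x640x3 uint8, red, green, blue); there is no depth.
- calibration(name): a dict with "mtx" (3x3 intrinsics, pixels), "distortion" ([k1, k2, p1, p2, k3] as OpenCV has them; the pictures are not rectified), "world_to_cam" (4x4, takes a point from world to camera coordinates); the wrist camera has in their place "hand_eye" (4x4, takes a point from camera to tool coordinates, whose origin is the TCP and whose axes are the flange's). Camera axes: x right, y down, z forward; pixel columns grow to the right and rows downward; lengths in m; the calibration is good to about 2 mm. A picture is of the moment at which its call begins: read the wrist's pose just before it. calibration takes no time and is no camera call.
- sign_off(): hands the job in, once; it reports no verdict.
The state is a dict: "clock": time; "qpos": joint angles; "qd": joint speeds; "effort": joint torques, N m; "position": TCP position; "ee_rot": TCP orientation; "contact_force": force on the tool from outside, world axes, zero at the start; "moment": the same for the moment, N m; "width": finger opening in m.
Only numpy, scipy, OpenCV 4.12 (cv2) and the standard library are available. Lean on these libraries where they do the work, as an engineer would, in place of code of your own. Each camera call takes 0.05 s, during which the arm holds its last target.

TASK

Get the wood block in the clamping jig ready for marking out: push it along its channel until its end is fully home against the stop, then push the toggle clamp's handle over past its centre so that it snaps shut and the clamp's pad holds the block down there. Work the clamp by its handle, not by pressing on its arm. Only push with the fingers: lift nothing out of the jig, leave the other things lying on the bench where they are, and finish clear of everything.

Things in the scene. Friction and masses are not known exactly. Their poses are not given: they have to be found in the camera images.
- jig: Clamping jig fixed to the bench: a plywood board 16 mm thick, own x -60 to +76 mm, own y -95 to +95 mm; origin on its underside on the worktop, z up, own +x away from the robot (yaw -0.6 to -0.1). A channel 43 mm wide runs along own y, centred on own x = 38 mm; open at the -y end, a stop at the +y end. A steel toggle clamp stands on the near side at own y = 30 mm, its arm raised over the channel.
- work: The wood block to clamp: 40 x 110 x 22 mm, about 50 g, lying loose in the jig's channel, its length along the channel (its own y is the jig's own y), 20 to 45 mm short of the stop; origin at the centre of its underside, which lies 16 mm above the worktop. It slides on the board under a light push.
- work_push_end (a point): Centre of the block's end face away from the stop, 11 mm above the board (27 mm above the worktop); the face looks along own -y of the block.
- work_stop_end (a point): Centre of the block's end face towards the stop, at the same height.
- stop_face (a point): Centre of the face, looking along the jig's own -y, of the dark wooden stop block (28 mm high) that the block's end must meet; jig's own (38, 80, 27) mm. The channel is bounded by two wooden rails 12 mm wide and only 8 mm high (tops 24 mm above the worktop), from own y -60 to +80 mm.
- clamp_handle (a joint): Handle's angle, rad: 0 = open (leans 0.60 rad back towards the jig's own -x, clamp arm raised), 1.0 = shut (leans 0.40 past upright towards own +x, arm level across the channel 54 mm above the worktop, pad on the block). An over-centre mechanism drives it to the nearer end; centre 0.50. A level push of about 5 to 10 N on the grip moves it off the open end, less towards the centre; past about 0.57 it snaps shut.
- handle_pivot (a point): Pivot of the handle on the clamp, jig's own (-45, 30, 48) mm; the axis is level, along the jig's own y, so the handle swings in the jig's x-z plane.
- handle_tip (a point): Free end of the handle, 98 mm from the pivot: the end of a black grip, 21 mm in diameter and 58 mm long, that lies along the line from the pivot.
- clamp_pad: Black rubber pad, 16 mm in diameter, under the end of the clamp's arm, sprung over 7 mm of travel; origin at the centre of its lower face. With the clamp shut it comes down on the middle of the channel at the jig's own y = +30 mm and presses the block with about 3 N.
- tape_measure: Bystander: grey tape measure, 38 x 84 x 68 mm, standing loose beyond the jig; origin at the centre of its underside.
- spare_offcut: Bystander: flat squarish wood offcut, 68 x 70 x 19 mm, lying loose on the bench beyond the jig; origin at the centre of its underside.
- pencil: Bystander: carpenter's pencil, 14 x 161 x 8 mm, lying loose on the bench beside the jig's open end; origin at the centre of its underside.
- clamp_arm: Steel arm of the clamp, 12 mm wide, 75 mm long, with the pad under its end; origin on its pivot at the jig's own (-22, 30, 54) mm. Raised 0.8 rad when open, level when shut; geared to the handle. Not to be pressed directly.
There are look-alikes about, which are no part of the job. What is shaped like the work but purple is not meant.

How it is judged:
By the outcome, as a careful person would: the job done as asked, in the order asked, and still so for the second after the job is handed in, with the robot touching nothing.
It also fails if it takes over 48 s, if anything falls off the work surface, if the arm or the gripper's body presses on something with over 40 N, if the wrist force passes 120 N, or if a joint passes its speed limit or range.

## Working session

There is one attempt and no reset: what is moved stays moved. The work goes in short steps, Python scripts to look and compute and a tool call to move; the robot and the scene stay as the last step left them, time stands still between calls to the robot, and variables do not carry over. Pictures are saved under pics/ and viewed, and the job is handed in when it is done.

Besides the shell and the picture viewer there is one more tool, called after "Request:" as name(argument=value, ...), one argument or row to a line, values as JSON. drive_tool: Moves the arm, as the interface text tells. Its arguments: {"type":"object","properties":{"targets":{"type":"array"},"grip_force":{"type":"number"}},"required":["targets"]}

```bash
mkdir -p pics
python3 - <<'E'
from rig import *
import cv2
s=get_state();print(s)
for n in ("scene","side","wrist"):
    cv2.imwrite(f"pics/{n}0.png",cv2.cvtColor(get_image(n),cv2.COLOR_RGB2BGR)); print(n,calibration(n))
E
```

```text
{'clock': 0.0, 'qpos': array([ 1.17502007e+00,  2.76604517e-01,  1.50610716e+00, -1.24140739e-05,
        1.36069997e+00, -1.21009588e-01]), 'qd': array([0.00034195, 0.0005894 , 0.00086315, 0.00202151, 0.00142843,
       0.00066572]), 'effort': array([ 1.04969176e-04, -4.16781557e+01, -2.45806521e+01,  5.22941482e-04,
        1.12207088e-02, -1.89099484e-05]), 'position': array([0.15582508, 0.55294791, 0.23044463]), 'ee_rot': array([-2.26533315e-04,  1.36950230e-01,  9.90577512e-01, -8.80854341e-04]), 'contact_force': array([ 0.64371686, -0.26737084, -0.30682212]), 'moment': array([0.01315334, 0.03666663, 0.0408466 ]), 'width': 0.08517802364338718}
scene {'mtx': array([[509.05930648,   0.        , 328.40692614],
       [  0.        , 509.05930648, 206.24905864],
       [  0.        ,   0.        ,   1.        ]]), 'distortion': array([-0.11448499,  0.        ,  0.        ,  0.        ,  0.        ]), 'world_to_cam': array([[ 0.67946768, -0.73369998, -0.00283015, -0.64261556],
       [-0.48411917, -0.44542979, -0.75314071,  0.20427331],
       [ 0.55131869,  0.5131049 , -0.65785337,  
[... 504 characters left out ...]
-0.41122928,  0.44116788],
       [ 0.        ,  0.        ,  0.        ,  1.        ]])}
wrist {'mtx': array([[304.48757124,   0.        , 322.89417389],
       [  0.        , 304.48757124, 196.50194691],
       [  0.        ,   0.        ,   1.        ]]), 'distortion': array([-0.02970355,  0.        ,  0.        ,  0.        ,  0.        ]), 'hand_eye': array([[ 1.22499631e-04, -9.63333643e-01, -2.68306313e-01,
         6.78948694e-02],
       [ 9.99999991e-01,  1.30756019e-04, -1.29033203e-05,
         6.55279921e-04],
       [ 4.75128678e-05, -2.68306309e-01,  9.63333651e-01,
        -1.42777043e-01],
       [ 0.00000000e+00,  0.00000000e+00,  0.00000000e+00,
         1.00000000e+00]])}
```

View pics/scene0.png

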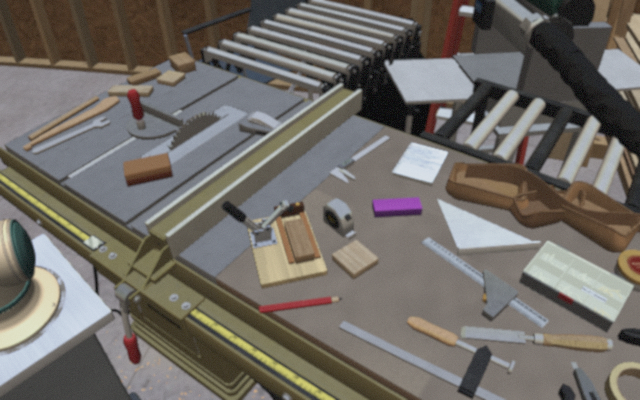

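View pics/side0.png

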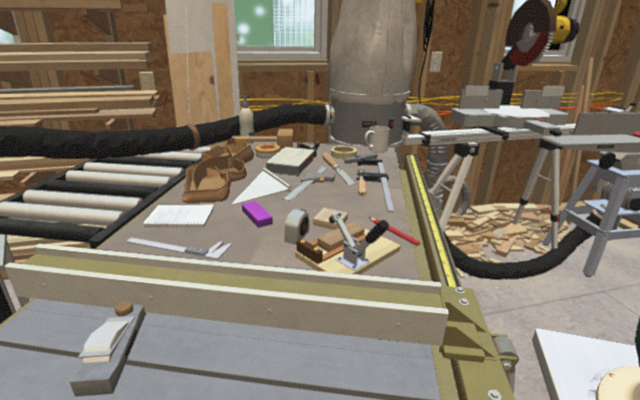

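View pics/wrist0.png

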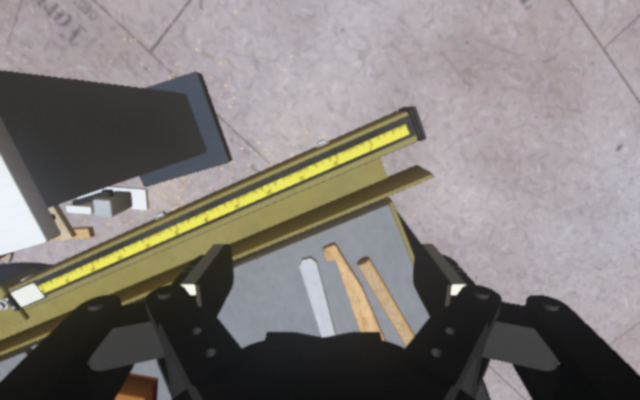

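```bash
cat > h.py <<'E'
import numpy as np, cv2
from rig import *
def ray(n,uv,pose=None):
    c=calibration(n)
    p=cv2.undistortPoints(np.array(uv,float).reshape(-1,1,2),c["mtx"],c["distortion"]).reshape(-1,2)
    d=np.c_[p,np.ones(len(p))]
    if n=="wrist":
        from scipy.spatial.transform import Rotation as R
        q=pose[1]; M=np.eye(4);M[:3,:3]=R.from_quat([q[1],q[2],q[3],q[0]]).as_matrix();M[:3,3]=pose[0]
        T=M@c["hand_eye"]
    else: T=np.linalg.inv(c["world_to_cam"])
    return T[:3,3], d@T[:3,:3].T
def plane(n,uv,z,pose=None):
    o,d=ray(n,uv,pose); return o+d*((z-o[2])/d[:,2])[:,None]
def proj(n,P,pose=None):
    c=calibration(n)
    T=c["world_to_cam"]
    return cv2.projectPoints(np.array(P,float).reshape(-1,1,3),cv2.Rodrigues(T[:3,:3])[0],T[:3,3],c["mtx"],c["distortion"])[0].reshape(-1,2)
E
python3 - <<'E'
import cv2
a=cv2.imread('pics/scene0.png')[180:320,200:400];cv2.imwrite('pics/sc.png',cv2.resize(a,None,fx=4,fy=4,interpolation=2))
a=cv2.imread('pics/side0.png')[200:290,270:430];cv2.imwrite('pics/sd.png',cv2.resize(a,None,fx=5,fy=5,interpolation=2))
E
```

```text
(no output)
```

View pics/sc.png

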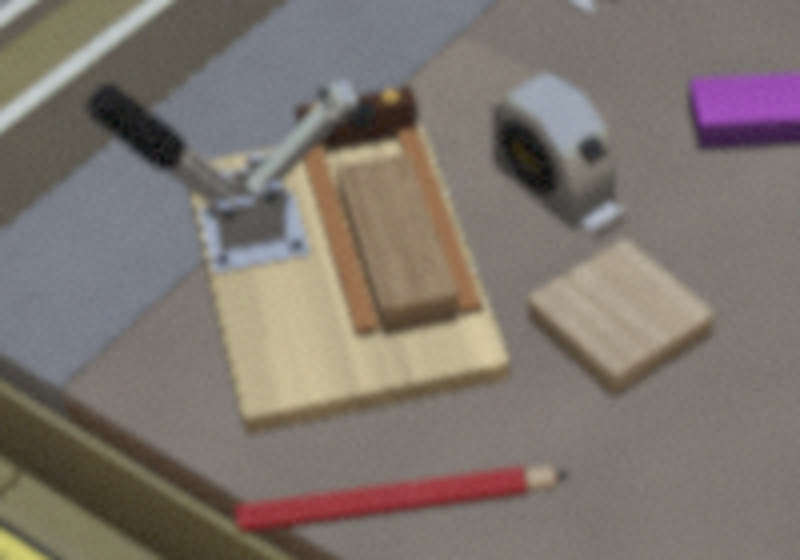

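View pics/sd.png

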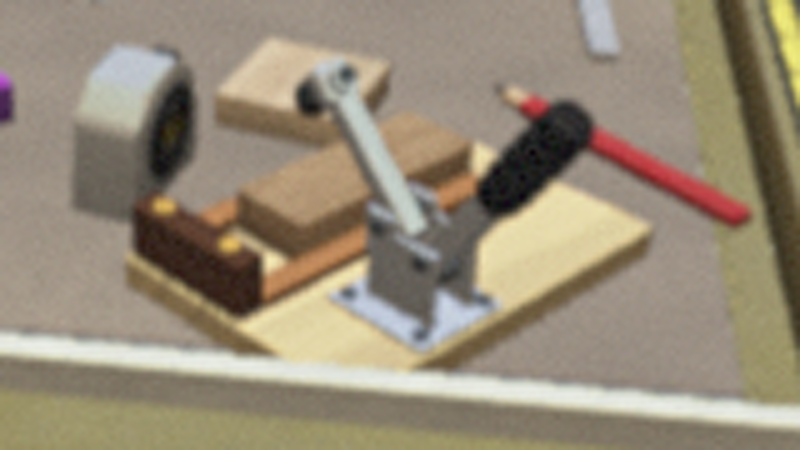

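```bash
cat > fit.py <<'E'
from h import *
from scipy.optimize import least_squares
S=lambda u,v:(200+u/4-.375,180+v/4-.375)
D=lambda u,v:(270+u/5-.4,200+v/5-.4)
obs=[("scene",S(245,418),(-60,-95,16)),("scene",S(508,366),(76,-95,16)),
("scene",S(362,332),(10.5,-60,16)), ("scene",S(480,305),(71.5,-60,24)),
("side",D(652,230),(-60,-95,16)),("side",D(130,255),(76,95,16)),
("side",D(265,268),(4.5,80,44)) if 0 else ("side",D(262,300),(16.5,80,24))]
obs=obs[:6]
for n,uv,p in obs: print(n,p,plane(n,uv,p[2]/1e3)[0].round(4))
def W(x,p): 
    c,s=np.cos(x[2]),np.sin(x[2]); p=np.array(p)/1e3
    return np.array([x[0]+c*p[0]-s*p[1],x[1]+s*p[0]+c*p[1],p[2]])
def f(x): return np.concatenate([plane(n,uv,p[2]/1e3)[0][:2]-W(x,p)[:2] for n,uv,p in obs])
r=least_squares(f,[.5,0,-.3]);x=r.x
if __name__=="__main__":
    print(x,(r.fun.reshape(-1,2)*1e3).round(1))
    def own(P): 
        c,s=np.cos(x[2]),np.sin(x[2]); d=np.array(P)[:2]-x[:2]; return np.array([c*d[0]+s*d[1],-s*d[0]+c*d[1]])*1e3
    # block push end top corners z=38, stop end
    for n,uv in (("scene",S(385,313)),("scene",S(456,292)),("scene",S(340,175)),("scene",S(402,155)),("side",D(238,190)),("side",D(303,217)),("side",D(470,150))):
        print(n,own(plane(n,uv,.038)[0]).round(1))
    for n,uv in (("scene",S(105,100)),("side",D(575,118))):
        print('tip',proj(n,W(x,(-45-98*np.sin(.6),30,48+98*np.cos(.6))))-uv)
    print('stopface top',own(plane("scene",S(330,148),.024)[0]))
    P=plane("scene",[S(245,520),S(560,475)],.004);print('pencil',P,[own(p) for p in P])
    for k,p in dict(push=(38,-60,27),tip=(-45-98*np.sin(.6),30,48+98*np.cos(.6)),piv=(-45,30,48),stop=(38,80,27)).items(): print(k,W(x,p))
    print('tape',own(plane("scene",S(500,170),0)[0]), 'offcut',own(plane("scene",S(530,310),0)[0]))
    # fence near edge? 
    P=plane("scene",[(152,236),(340,112)],0);print([own(p) for p in P])
E
python3 fit.py
```

```text
scene (-60, -95, 16) [ 0.389  -0.3348  0.016 ]
scene (76, -95, 16) [ 0.5017 -0.4064  0.016 ]
scene (10.5, -60, 16) [ 0.468  -0.3358  0.016 ]
scene (71.5, -60, 24) [ 0.5173 -0.3724  0.024 ]
side (-60, -95, 16) [ 0.3875 -0.3293  0.016 ]
side (76, 95, 16) [ 0.5994 -0.2426  0.016 ]
[ 0.4881738  -0.28294978 -0.55386239] [[ 1.8 -2.6]
 [-1.1 -2.7]
 [ 2.5  3.7]
 [-0.2 -0.8]
 [ 0.3  2.9]
 [-3.3 -0.5]]
scene [ 21.4 -66.1]
scene [ 59.2 -61.6]
scene [20.4 39.3]
scene [56.2 45.8]
side [56.  47.1]
side [21.7 41.7]
side [ 13.9 -55.4]
tip [[-2.57003754 -0.5410279 ]]
tip [[-0.46647079  0.43287995]]
stopface top [21.75694471 77.25978246]
pencil [[ 0.35276216 -0.37379693  0.004     ]
 [ 0.47501346 -0.46562756  0.004     ]] [array([ -67.38408004, -148.48872773]), array([  84.89128941, -162.28936003])]
push [ 0.48893421 -0.35396683  0.027     ]
tip [ 0.41861826 -0.20466101  0.12888289]
piv [ 0.46568061 -0.23376587  0.048     ]
stop [ 0.56257086 -0.23489692  0.027     ]
tape [114.74468322  59.4177922 ] offcut [101.6630947  -49.39710051]
[array([-268.6290806 ,  118.73607844]), array([285.2835808, 513.6298017])]
```

Request:
drive_tool(
  targets=[0,0,0,-34,-37,-10,0,0,0,0,-34,-37,-10,0,0,0,0,-34,-37,-10,0,0,0,0,-34,-37,-10,0,0,0,0,-34,-37,-10,0,0,0,0,-34,-37,-5,0,0,0,0,-34,-38,-5,0,0,0,0,-34,-38,-5,0,0,0,0,-34,-38,-5,0,0,0,0,-34,-38,0,0],
)

```text
clock: 1.4
position: [0.3824, 0.0997, 0.3017]
ee_rot: [0.001, 0.137, 0.991, 0.0]
contact_force: [0.2, 0.5, 0.6]
width: 0.0
```

Request:
drive_tool(
  targets=[0,0,0,-20,-44,0,0,0,0,0,-20,-44,0,0,0,0,0,-20,-44,0,0,0,0,0,-20,-44,0,0,0,0,0,-20,-44,0,0,0,0,0,-20,-44,0,0,0,0,0,-20,-44,0,0,0,0,0,-20,-44,0,0,0,0,8,0,0,0,0,0,0,8,0,0,0,0,0,0,0,0,0,0,0],
)

```text
clock: 2.78
position: [0.4401, -0.2811, 0.3009]
ee_rot: [-0.0, 0.273, 0.962, 0.0]
contact_force: [1.0, 0.1, 0.6]
width: 0.0002
```

Run:
```python
from h import *
import pickle
s=get_state();print(s['clock'],s['position'],s['ee_rot'],s['qpos'],s['width'],s['contact_force'])
pickle.dump((s['position'],s['ee_rot']),open('w1.pkl','wb'))
cv2.imwrite("pics/w1.png",cv2.cvtColor(get_image("wrist"),cv2.COLOR_RGB2BGR))
```

```text
2.775 [ 0.4400835  -0.28105949  0.30085018] [-4.13948530e-04  2.72880410e-01  9.62047843e-01  2.43064106e-04] [-7.01726169e-01  1.63831889e-01  1.48421569e+00  1.01492799e-04
  1.49449979e+00 -1.71975860e+00] 0.0001599739076507697 [1.00965799 0.12860916 0.5608357 ]
```

View pics/w1.png

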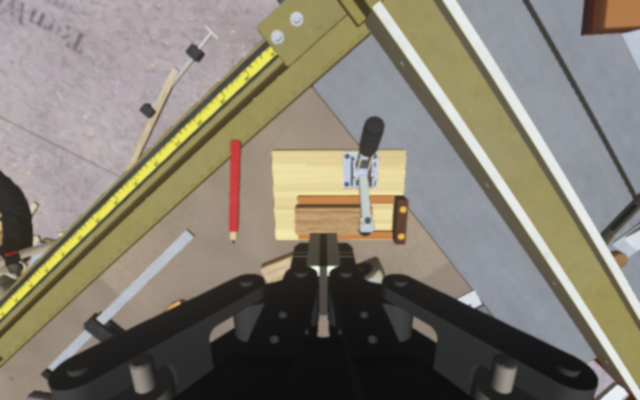

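Run:
```python
import cv2
a=cv2.imread('pics/w1.png')[110:260,260:420];cv2.imwrite('pics/w1z.png',cv2.resize(a,None,fx=4,fy=4,interpolation=2))
```

```text
(no output)
```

View pics/w1z.png

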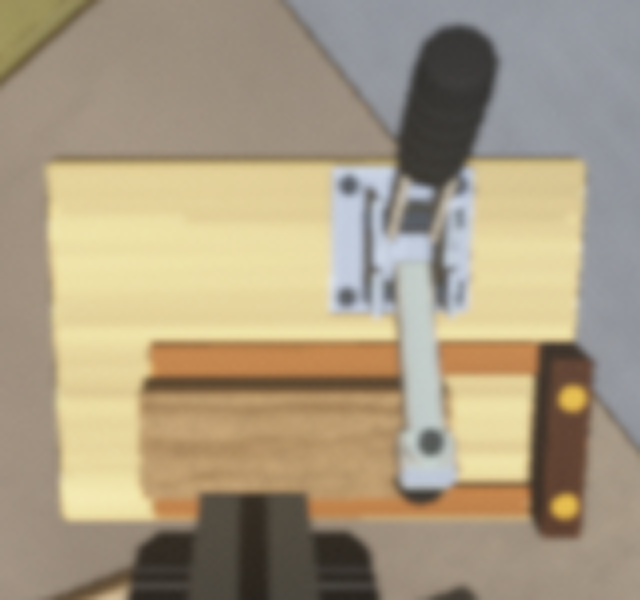

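```bash
cat > fit2.py <<'E'
from h import *
import pickle
from scipy.optimize import least_squares
pose=pickle.load(open('w1.pkl','rb'))
Z=lambda u,v:(260+u/4-.375,110+v/4-.375)
obs=[(Z(48,161),(-60,-95,16)),(Z(585,160),(-60,95,16)),(Z(65,521),(76,-95,16)),(Z(150,342),(4.5,-60,24)),(Z(538,344),(4.5,80,24)),(Z(538,484),(59.5,80,24))]
def W(x,p):
    c,s=np.cos(x[2]),np.sin(x[2]); p=np.array(p)/1e3
    return np.array([x[0]+c*p[0]-s*p[1],x[1]+s*p[0]+c*p[1],p[2]])
r=least_squares(lambda x:np.concatenate([plane("wrist",uv,p[2]/1e3,pose)[0][:2]-W(x,p)[:2] for uv,p in obs]),[.5,-.3,-.55]);x=r.x
def own(P):
    c,s=np.cos(x[2]),np.sin(x[2]); d=np.array(P)[:2]-x[:2]; return np.array([c*d[0]+s*d[1],-s*d[0]+c*d[1]])*1e3
if __name__=="__main__":
    print(x,(r.fun.reshape(-1,2)*1e3).round(1))
    for uv in (Z(142,390),Z(142,492),Z(447,400),Z(148,382)): print(own(plane("wrist",uv,.038,pose)[0]).round(1))
    for n,p in dict(piv=(-45,30,48),pushstart=(38,-100,27),pushend=(38,-30,27)).items(): print(n,W(x,p))
    for k in ("scene","side"):
        print(k,proj(k,[W(x,(-60,-95,16)),W(x,(76,-95,16)),W(x,(76,95,16))]).round(1))
E
python3 fit2.py
```

```text
[ 0.48872501 -0.28312055 -0.54590062] [[ 0.2  0.5]
 [-0.1 -1.5]
 [ 0.  -0.1]
 [-0.7  0.5]
 [ 0.1 -1.4]
 [ 0.6  1.9]]
[ 17.1 -62. ]
[ 55.4 -63.2]
[21.5 44.7]
[ 14.2 -59.8]
piv [ 0.46584095 -0.23411729  0.048     ]
pushstart [ 0.46928329 -0.3883157   0.027     ]
pushend [ 0.50562645 -0.3284895   0.027     ]
scene [[260.  283.9]
 [326.6 269.7]
 [303.9 209.7]]
side [[399.8 244.7]
 [353.7 222.9]
 [293.8 250.6]]
```

Request:
drive_tool(
  targets=[0,0,0,-40,-38,30,0,0,0,0,-41,-38,30,0,0,0,0,0,0,50,0,0,0,0,0,0,50,0,0,0,0,0,0,50,0,0,0,0,0,0,50,0,0,0,0,0,0,14,0,0,0,0,0,0,0,0],
)

```text
clock: 3.82
position: [0.469, -0.3871, 0.0277]
ee_rot: [-0.0, 0.273, 0.962, 0.0]
contact_force: [1.4, 0.4, -0.5]
width: 0.0
```

Request:
drive_tool(
  targets=[0,0,0,0,6,0,0,0,0,0,0,6,0,0,0,0,0,0,6,0,0,0,0,0,0,6,0,0,0,0,0,0,6,0,0,0,0,0,0,5,0,0,0,0,0,0,5,0,0],
)

```text
clock: 4.7
position: [0.4902, -0.3531, 0.028]
ee_rot: [0.0, 0.274, 0.962, -0.0]
contact_force: [0.3, -1.3, 1.5]
width: -0.0001
```

Run:
```python
from fit2 import *
s=get_state();print(s['clock'],own(s['position']),s['position'][2],s['contact_force'])
cv2.imwrite("pics/w2.png",cv2.cvtColor(get_image("wrist"),cv2.COLOR_RGB2BGR))
a=get_image("scene")[180:320,200:400];cv2.imwrite('pics/s2.png',cv2.cvtColor(cv2.resize(a,None,fx=4,fy=4,interpolation=2),4))
```

```text
4.7 [ 37.54645296 -59.01721088] 0.027974663178738153 [ 0.3025845  -1.31332077  1.48035226]
```

View pics/w2.png

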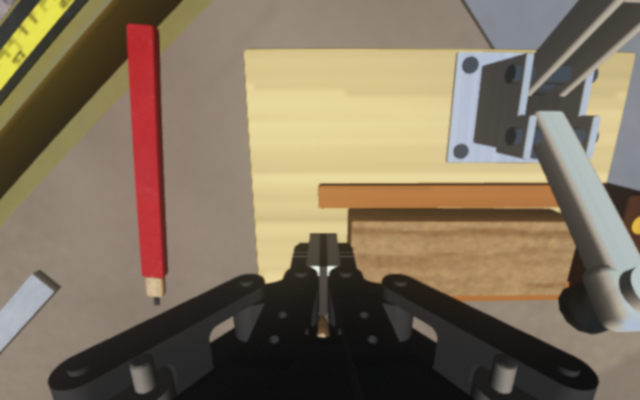

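View pics/s2.png

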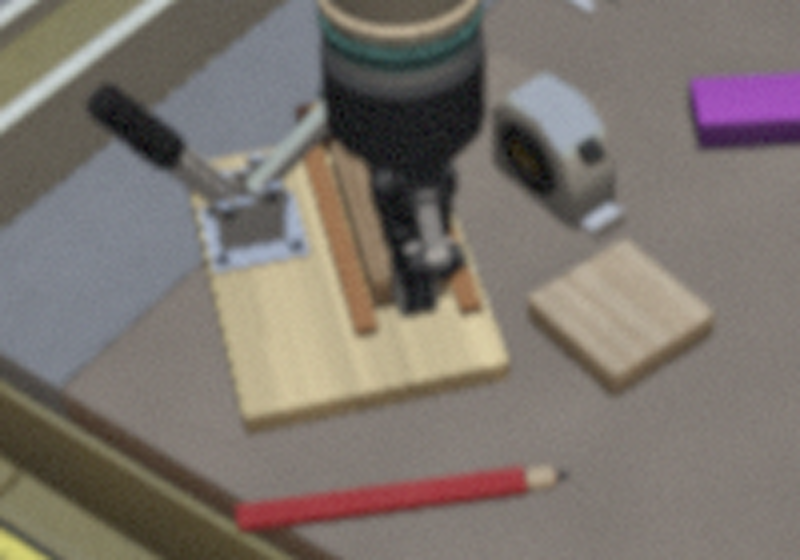

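Request:
drive_tool(
  targets=[0,0,0,0,4,0,0,0,0,0,0,3,0,0,0,0,0,0,2,0,0,0,0,0,0,2,0,0],
)

```text
clock: 5.3
position: [0.4957, -0.3435, 0.0277]
ee_rot: [-0.0, 0.274, 0.962, 0.0]
contact_force: [-0.4, -0.4, 0.3]
width: 0.0001
```

Request:
drive_tool(
  targets=[0,0,0,0,1.5,0,0,0,0,0,0,1.5,0,0],
)

```text
clock: 5.55
position: [0.4973, -0.3411, 0.0278]
ee_rot: [-0.0, 0.273, 0.962, 0.0]
contact_force: [0.0, 0.0, 1.1]
width: 0.0002
```

Run:
```python
from fit2 import *
s=get_state();print(s['clock'],own(s['position']),s['position'][2],s['contact_force'])
a=get_image("side")[200:290,270:430];cv2.imwrite('pics/d3.png',cv2.cvtColor(cv2.resize(a,None,fx=5,fy=5,interpolation=2),4))
a=get_image("wrist");cv2.imwrite('pics/w3.png',cv2.cvtColor(a,4))
```

```text
5.55 [ 37.48953208 -45.1211105 ] 0.027831313328905666 [0.00309618 0.04258412 1.11224318]
```

View pics/d3.png

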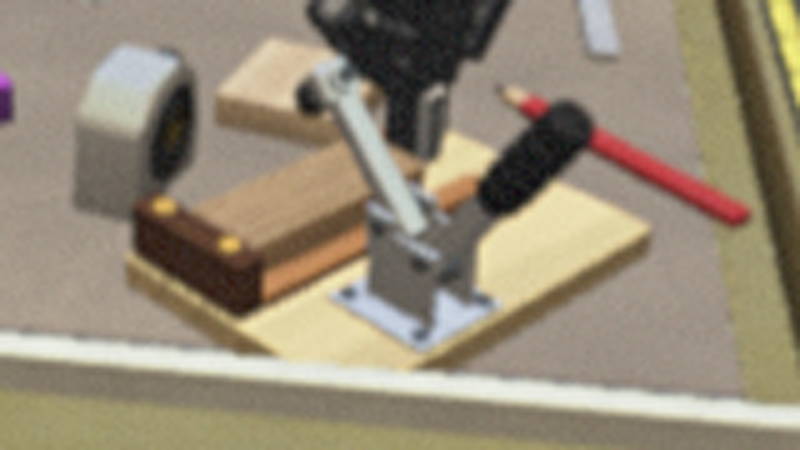

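View pics/w3.png

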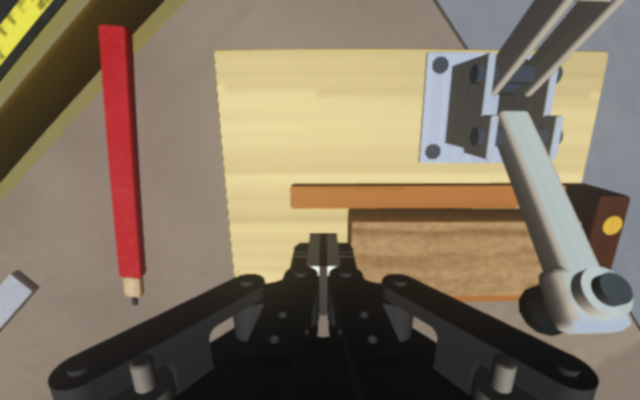

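Request:
drive_tool(
  targets=[0,0,0,0,1,0,0,0,0,0,0,1,0,0],
)

```text
clock: 5.9
position: [0.4983, -0.3406, 0.028]
ee_rot: [0.0, 0.273, 0.962, -0.001]
contact_force: [-2.2, -3.7, 0.3]
width: -0.0002
```

Request:
drive_tool(
  targets=[0,0,0,0,1,0,0,0,0,0,0,0,0,0],
)

```text
clock: 6.15
position: [0.4984, -0.3405, 0.0281]
ee_rot: [0.0, 0.273, 0.962, -0.002]
contact_force: [-2.8, -4.6, -1.1]
width: -0.0
```

Request:
drive_tool(
  targets=[0,0,0,0,1,0,0,0,0,0,0,0,0,0],
)

```text
clock: 6.4
position: [0.4985, -0.3404, 0.0281]
ee_rot: [-0.0, 0.273, 0.962, -0.002]
contact_force: [-4.4, -7.5, -0.8]
width: 0.0001
```

Request:
drive_tool(
  targets=[0,0,0,0,-15,0,0,0,0,0,0,-15,0,0,0,0,0,0,0,-50,0,0,0,0,0,0,-50,0,0,0,0,0,0,-50,0,0,0,0,0,0,-50,0,0,0,0,60,0,-20,0,0,0,0,0,0,0,0],
)

```text
clock: 7.4
position: [0.4308, -0.3307, 0.2499]
ee_rot: [0.001, 0.274, 0.962, -0.0]
contact_force: [0.3, 0.5, -0.1]
width: -0.0001
```

Run:
```python
from fit2 import *
s=get_state();print(s['clock'],own(s['position']),s['position'][2],s['contact_force'],s['ee_rot'])
p=(s['position'],s['ee_rot'])
pickle.dump(p,open('w4.pkl','wb'))
a=get_image("wrist");cv2.imwrite('pics/w4.png',cv2.cvtColor(a,4))
o1,d1=ray("scene",[(150,222)]);o2,d2=ray("side",[(446,311)])
t=np.linalg.lstsq(np.c_[d1[0],-d2[0]],o2-o1,rcond=None)[0]
P=o1+t[0]*d1[0];print(P,o2+t[1]*d2[0],own(P))
```

```text
7.4 [-24.8303735  -70.73665936] 0.24994349245380695 [ 0.29417848  0.47003182 -0.12507666] [ 6.41642553e-04  2.73911589e-01  9.61754659e-01 -7.06348555e-05]
[ 0.31470007 -0.07391503  0.0687249 ] [ 0.30676141 -0.07181277  0.06763777] [-257.34761311   88.44816676]
```

View pics/w4.png

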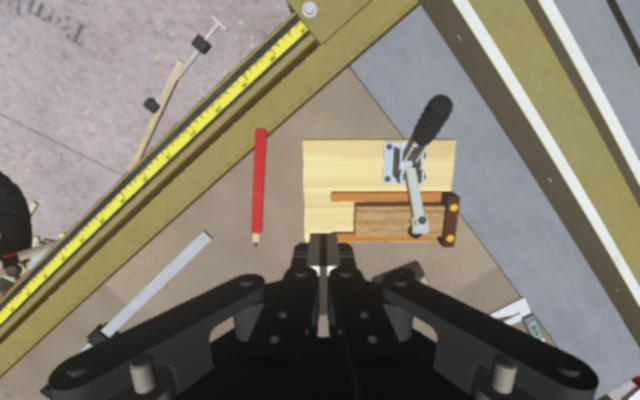

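Request:
drive_tool(
  targets=[0,0,0,40,33,0,0,0,0,0,40,34,0,0,0,0,0,37,34,0,0,0,0,0,0,0,50,0,0,0,0,0,0,50,0,0,0,0,0,0,43,0,0,0,0,0,0,0,0],
)

```text
clock: 8.32
position: [0.3848, -0.1834, 0.1016]
ee_rot: [-0.004, 0.274, 0.962, 0.002]
contact_force: [-0.6, 1.2, 0.2]
width: 0.0001
```

Run:
```python
from fit2 import *
s=get_state();print(s['clock'],own(s['position']),s['position'][2],s['contact_force'],s['ee_rot'])
a=get_image("wrist");cv2.imwrite('pics/w5.png',cv2.cvtColor(a,4))
a=get_image("scene")[160:300,180:380];cv2.imwrite('pics/s5.png',cv2.cvtColor(cv2.resize(a,None,fx=4,fy=4,interpolation=2),4))
```

```text
8.325 [-140.58630423   31.32911677] 0.10162884584399393 [-0.55882099  1.17923227  0.22529013] [-0.0040022   0.27365377  0.96181863  0.00158814]
```

View pics/w5.png

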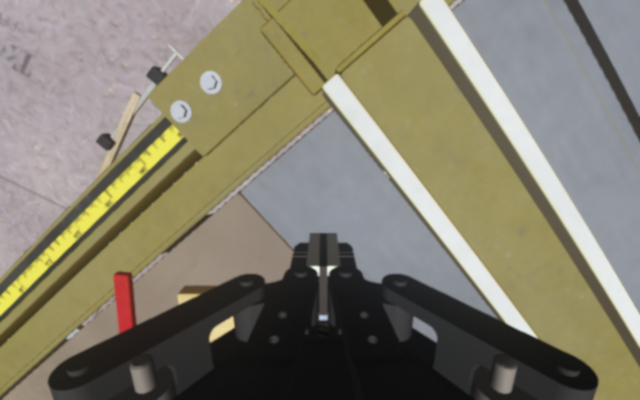

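View pics/s5.png

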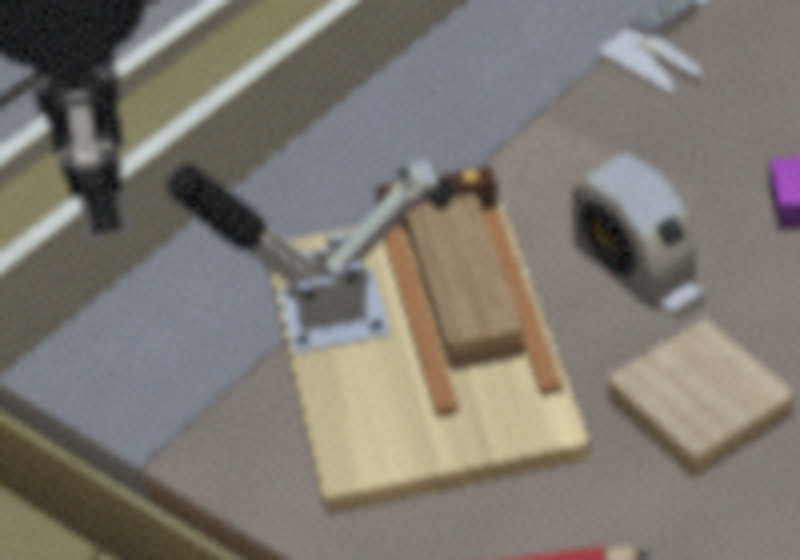

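Request:
drive_tool(
  targets=[0,0,0,-8,0,0,0,0,0,0,-8,0,0,0,0,0,0,-8,0,0,0,0,0,0,-8,0,0,0,0,0,0,-5,0,0,0],
)

```text
clock: 9.05
position: [0.4159, -0.2026, 0.1047]
ee_rot: [-0.003, 0.273, 0.962, 0.001]
contact_force: [-4.8, 2.4, 4.0]
width: 0.0
```

Run:
```python
from fit2 import *
s=get_state();print(s['clock'],own(s['position']),s['position'][2],s['contact_force'],s['ee_rot'])
a=get_image("scene")[160:300,180:380];cv2.imwrite('pics/s6.png',cv2.cvtColor(cv2.resize(a,None,fx=4,fy=4,interpolation=2),4))
```

```text
9.05 [-104.08519356   30.99161141] 0.1046936985706117 [-4.81548628  2.36847707  4.04939337] [-3.23143817e-03  2.73335363e-01  9.61912928e-01  9.24745941e-04]
```

View pics/s6.png

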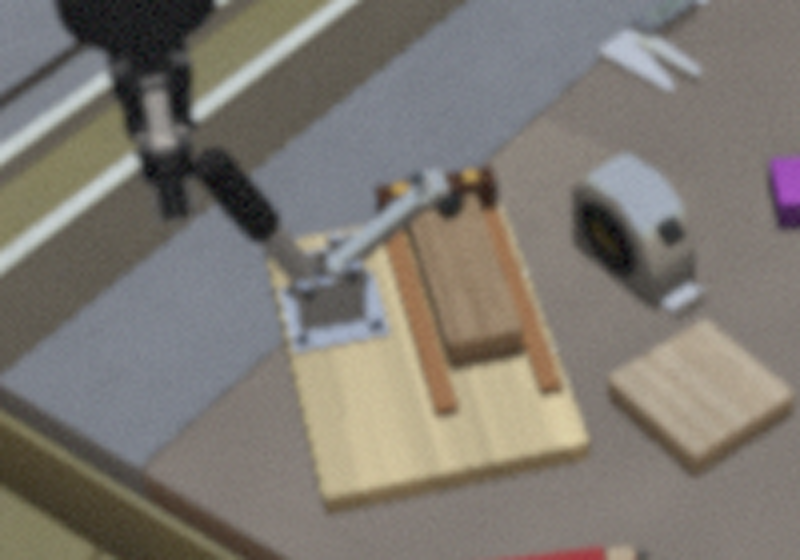

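Request:
drive_tool(
  targets=[0,0,0,-7,0,0,0,0,0,0,-7,0,0,0,0,0,0,-7,0,0,0,0,0,0,-6,0,0,0,0,0,0,-5,0,0,0,0,0,0,-5,0,0,0],
)

```text
clock: 9.85
position: [0.4506, -0.2242, 0.1046]
ee_rot: [0.001, 0.274, 0.962, -0.0]
contact_force: [0.2, -0.6, -0.3]
width: -0.0003
```

Run:
```python
from fit2 import *
s=get_state();print(s['clock'],own(s['position']),s['position'][2],s['contact_force'],s['ee_rot'])
a=get_image("scene")[160:300,180:380];cv2.imwrite('pics/s7.png',cv2.cvtColor(cv2.resize(a,None,fx=4,fy=4,interpolation=2),4))
```

```text
9.85 [-63.18098851  30.58012948] 0.10457171963850306 [ 0.15474261 -0.63021251 -0.26405929] [ 5.07730450e-04  2.73530530e-01  9.61863183e-01 -9.49740426e-05]
```

View pics/s7.png

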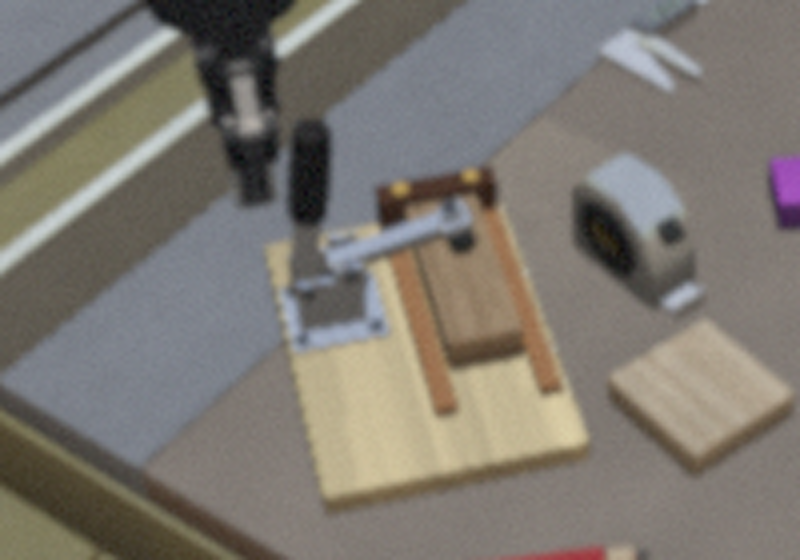

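Request:
drive_tool(
  targets=[0,0,0,0,0,0,0,0,0,0,0,0,0,0],
)

```text
clock: 10.15
position: [0.4496, -0.2235, 0.1044]
ee_rot: [-0.0, 0.273, 0.962, 0.0]
contact_force: [-0.2, 0.4, -0.7]
width: 0.0001
```

Run:
```python
from fit2 import *
s=get_state();print(s['clock'],s['contact_force'])
a=get_image("scene")[160:300,180:380];cv2.imwrite('pics/s8.png',cv2.cvtColor(cv2.resize(a,None,fx=4,fy=4,interpolation=2),4))
```

```text
10.15 [-0.16513022  0.4043088  -0.6755985 ]
```

View pics/s8.png

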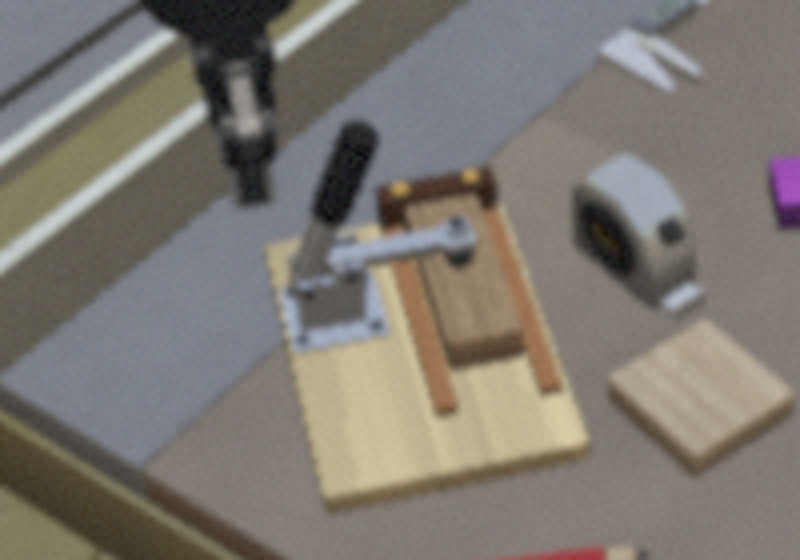

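Snapped shut. Retract and check from clear.

Request:
drive_tool(
  targets=[0,0,0,30,0,0,0,0,0,0,30,0,0,0,0,0,0,0,0,-50,0,0,0,0,0,0,-50,0,0,0,0,0,0,-50,0,0,0,0,0,-30,-40,-20,0,0,0,0,-30,-40,0,0,0,0,0,0,0,0,0,0,0,0,0,0,0,0],
)

```text
schema error: expected a multiple of 7 numbers
```

Run:
```python
from fit2 import *
s=get_state();print(s['clock'],s['contact_force'],own(s['position']),s['position'])
p=(s['position'],s['ee_rot']);pickle.dump(p,open('w9.pkl','wb'))
a=get_image("wrist")[110:260,260:460];cv2.imwrite('pics/w9.png',cv2.cvtColor(cv2.resize(a,None,fx=4,fy=4,interpolation=2),4))
a=get_image("side")[200:290,270:430];cv2.imwrite('pics/d9.png',cv2.cvtColor(cv2.resize(a,None,fx=5,fy=5,interpolation=2),4))
for n,P in (("pad",(38,30,38)),("tip",(-45+98*np.sin(.4),30,48+98*np.cos(.4)))):
    u=proj("side",W(x,P))[0]; print(n,(u-[270,200]+.4)*5)
```

```text
10.2 [ 0.04025377 -0.86006516 -0.04512436] [-64.42585864  30.61274357] [ 0.44955527 -0.22350745  0.10450774]
pad [294.51503712 192.86177588]
tip [383.06038631  13.17607903]
```

View pics/w9.png

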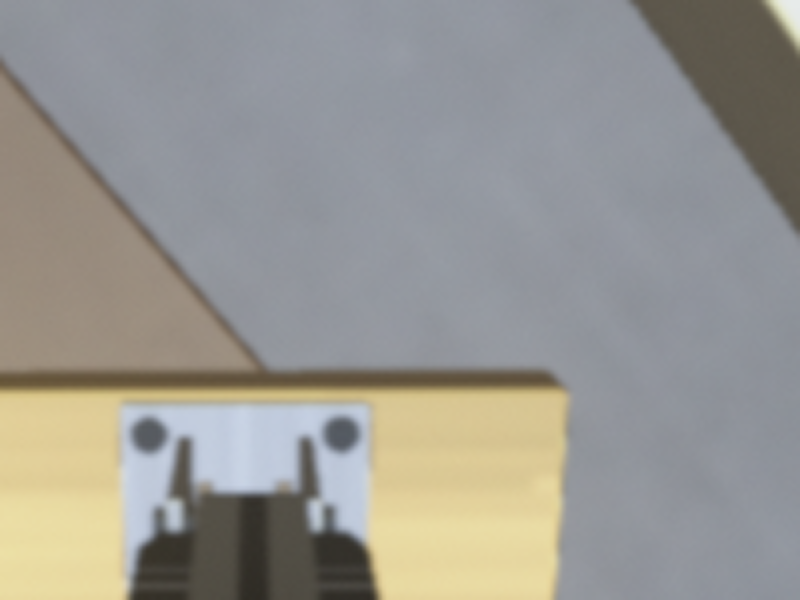

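View pics/d9.png

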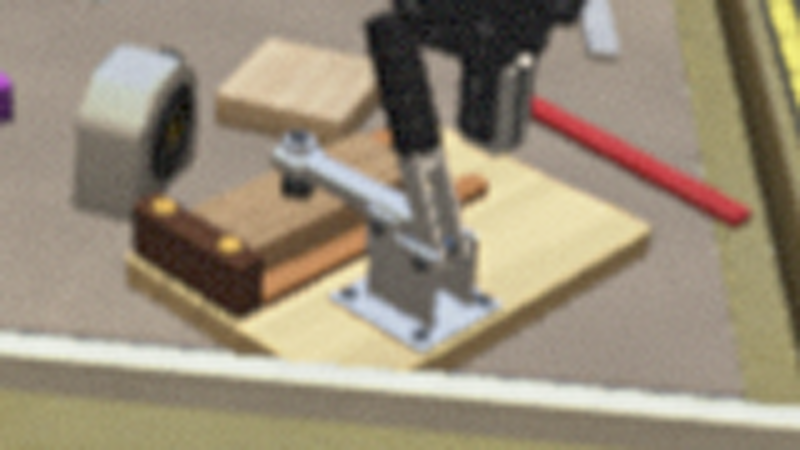

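The move was refused (miscounted numbers), so the arm is still behind the handle. The side view shows the clamp shut, with the pad at (297,190) as predicted and the block against the stop. I'll retract again.

Request:
drive_tool(
  targets=[0,0,0,30,0,0,0,0,0,0,30,0,0,0,0,0,0,0,0,-50,0,0,0,0,0,0,-50,0,0,0,0,0,0,-50,0,0,0,0,-30,-40,-20,0,0,0,0,-30,-40,0,0,0,0,0,0,0,0,0,0,0,0,0,0,0,0],
)

```text
clock: 11.42
position: [0.4072, -0.291, 0.2741]
ee_rot: [-0.001, 0.274, 0.962, 0.001]
contact_force: [-0.6, -0.4, -0.4]
width: -0.0
```

Run:
```python
from fit2 import *
s=get_state();print(s['clock'],s['contact_force'],own(s['position']),s['position'])
a=get_image("wrist")[110:260,260:460];cv2.imwrite('pics/w10.png',cv2.cvtColor(cv2.resize(a,None,fx=4,fy=4,interpolation=2),4))
a=get_image("side")[200:290,270:430];cv2.imwrite('pics/d10.png',cv2.cvtColor(cv2.resize(a,None,fx=5,fy=5,interpolation=2),4))
```

```text
11.425 [-0.60765056 -0.38043639 -0.43177344] [-65.58110592 -49.08021026] [ 0.40719155 -0.29101761  0.27410753]
```

View pics/w10.png

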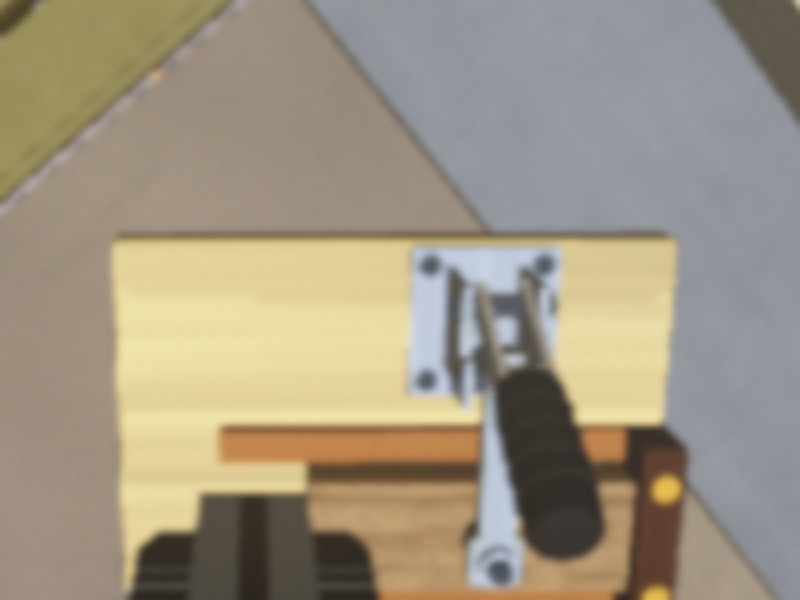

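View pics/d10.png

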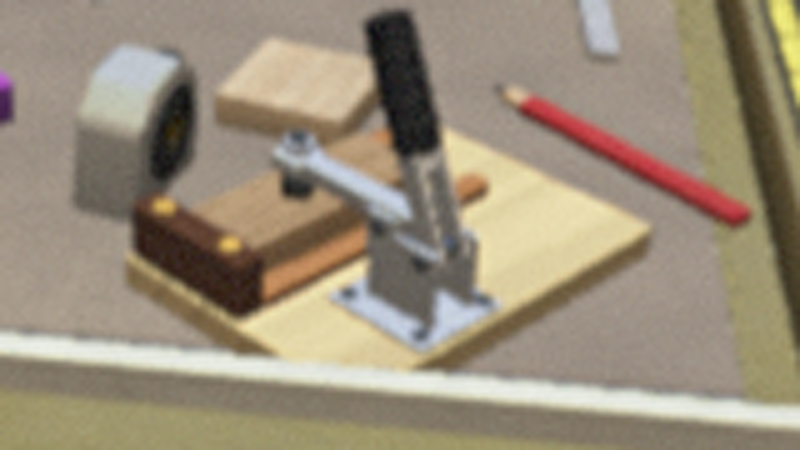

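Run:
```python
from fit2 import *
s=get_state();p=(s['position'],s['ee_rot'])
Zz=lambda u,v:(260+u/4-.375,110+v/4-.375)
for uv,z in ((Zz(308,482),.038),(Zz(634,480),.038),(Zz(220,428),.024),(Zz(627,430),.024),(Zz(113,237),.016),(Zz(677,237),.016)): print(own(plane("wrist",uv,z,p)[0]).round(1),z)
```

```text
[ 18.2 -30.1] 0.038
[18.4 79. ] 0.038
[  3.8 -59.5] 0.024
[ 5.7 79.8] 0.024
[-61.  -94.5] 0.016
[-59.7  94.2] 0.016
```

The block's push end is at own y = -30.1 mm and its stop end at 79.0, against expected values of -30 and 80, so it is home.

```bash
python3 -c "
from rig import *
print(sign_off())"
```

```text
the job is handed in; nothing more can be done
None
```

The block is home against the stop and the clamp is snapped shut on it. I handed the job in at about 11.5 s on the robot's clock, against the 48 s limit.

- **Block:** I pushed it along its channel with the closed fingers until it stalled at the stop, at about 9 N. In the last wrist picture its ends measure at own y -30.1 and 79.0 mm. With the block home they should be at -30 and 80, so both agree within the measuring error of about 1–2 mm.
- **Clamp:** I pushed the handle by its grip past its centre, and it ran on and snapped shut by itself. The last side picture shows the handle leaning forward, the arm level and the pad on the block, about where I had worked out it should be. I could not measure the pad's 3 N press.
- **Bystanders and arm:** The tape measure, offcut and pencil look unmoved in the last side view. The arm finished clear above the jig, with wrist force under 1 N (noise).
- **Refused move:** My first retract call was refused because I miscounted its numbers. Nothing moved, and I sent it again correctly.

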